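# Lock a rail in the wedging board

### The arm

A 6-joint arm with a two-finger parallel gripper is mounted at the origin on the work surface. World frame = base frame: x ahead of the robot, y to its left, z up, the work surface at z = 0. Lengths are in m, angles in degrees, forces in N, time in s.
With the tool pointing down it reaches from about 0.325 to 0.775 m from the base axis. Payload 5.5 kg.
Tool frame: the origin (TCP) lies at the centre of the arm's flange, where the gripper is bolted on; the fingertips stand 182 mm ahead of it and the grasp point (between the pads) lies 163 mm ahead of it; z points along the fingers, y is the line along which they close (so a half turn about z gives the same grasp; the last joint's range is limited). The gripper opens to 88 mm and grips with 3 to 60 N. Pads are 20 mm wide; open, the fingers measure 115 mm over their backs; the gripper's body (75 mm by 178 mm) begins 61 mm behind the grasp point.
Start: joints at [-80.426, 5.22, 70.514, -0, 104.267, -3.249], TCP at [0.133, -0.585, 0.405] pointing down, gripper open.
Joint ranges: [-164.24, 164.24], [-49.07, 125.15], [9.68, 141.18], [-86.29, 266.29], [3.28, 154.24], [-151.56, 151.56]. Speed limits (degrees/s): [147.25, 147.25, 172.46, 180, 180, 180].

### API

Orientations are given as [roll, pitch, yaw] about the fixed x, y, z axes, in that order (R = Rz(yaw) Ry(pitch) Rx(roll)).
In Python, from station import r gives the robot as it stands. The module is installed in compiled form; this text tells all that it offers. Calls block until the motion is done:
- r.reach(position, orientation): joint-space move of the TCP to a pose.
- r.servo_line(position, rotation=None, speed=0.15): straight line of the TCP; rotation=None keeps the orientation; speed is the mean speed in m/s.
- r.move_joints(angles): joint-space move.
- r.let_go() and r.grab(squeeze=None): open the fingers fully, or close them until they stop; squeeze is the grip in N (None keeps the last).
- r.wait(seconds).
- r.inverse_kinematics(position, orientation): joint angles nearest the present ones, or None.
- r.sense(): the state.
- r.snapshot(name): name is "scene" or "side" or "wrist"; returns a dict with "frame" (420x560x3 uint8, red, green, blue), "fx", "fy", "cx", "cy" (pixels), "dist_coeffs" ([k1, k2, p1, p2, k3] as OpenCV has them; the pictures are not rectified), "R" (3x3) and "t" (3): a world point X has camera coordinates R X + t. Camera axes: x right, y down, z forward; pixel columns grow to the right and rows downward; lengths in m; the calibration is good to about 2 mm. A picture is of the moment at which its call begins. There is no depth.
A pose or a line that the arm cannot do raises r.IKError and nothing moves.
- r.hand_in(): hands the job in; it is judged then, once.
The state is a dict: "clock": time; "joints": joint angles; "joint_vel": joint speeds; "joint_torque": joint torques, N m; "tcp_pos": TCP position; "orientation": TCP orientation; "contact_force": force on the tool from outside, world axes, zero at the start; "torque": the same for the moment, N m; "opening": finger opening in m; "gripper_force": force on a finger pad.
Only numpy, scipy, OpenCV 4.12 (cv2) and the standard library are available. Lean on these libraries where they do the work, as an engineer would, in place of code of your own. Each camera call takes 0.05 s, during which the arm holds its last target. There are 200 camera calls.

### The job

Pick up the loose tapping block (the light wooden block with black rubber ends) and with it knock the loose wedge, by its thick end, into the slot beside the rail until the wedge is jammed tight and holds the rail hard against the fence. Do not touch the wedge with the fingers. Then lay the tapping block back on the bench top, off the wedging board, and leave the offcut and the small spare wedge where they lie.

Things in the scene. Friction and masses are not known exactly. Their poses are not given: they have to be found in the camera images.
- jig: Wedging board, fixed on the bench: plywood base 205 x 345 mm, 12 mm thick, with dark wooden cleats 30 mm high (tops 42 mm above the bench). Origin on the bench under the board, z up. In mm along its own axes the base spans x -80 to 125, y -167 to 178. The cleats end at y = 71: beyond, on the bare base, only the wedge sticks out. The wedge is driven along -y.
- fence (a point): Middle of the straight fence's inner face (the far cleat), at x 75, y -30, z 27 mm in the wedging board's frame, same axes; the fence runs along y from -130 to 70. At the rail's far end an end stop (y = -130) keeps the rail from sliding along -y.
- slot (a point): Mouth of the slot on the base's top, at x -9, y 70, z 12 mm in the wedging board's frame, same axes. The slot lies between the rail and the near, tapered cleat, whose inner face slants from x = 0 at y = -130 to x = -30 at y = 70 mm: it narrows towards -y.
- rail_center (a point): Centre of the rail, the part to be locked: a loose light wooden board 70 (x) x 200 (y) x 25 mm high, about 0.25 kg, on the base between fence and wedge with a few mm of play. Axes as the wedging board's. Hard against the fence its centre is at x = 40 mm in the board's frame.
- wedge_center (a point): The wedge to drive: light wood, 150 mm long (y), 28 mm high, 0.08 kg, flat on the base, thin end (16 mm wide) loosely in the slot, thick end (38.5 mm) sticking out 70 to 100 mm past the slot's mouth towards +y. This point is half-way along and up, 14 mm inside its straight side, which faces the rail (+x); the other side tapers 3 in 20. Axes nearly as the board's.
- wedge_head (a point): Middle of the wedge's thick end face, where it is struck: 75 mm along y and -5 mm along x from the wedge's centre point. It slides in easily at first and binds when this face is still about 25 mm outside the slot's mouth. There it stops dead, and a few firm taps or pushes of 12 to 20 N jam it; it goes in less than 3 mm more and friction holds it. Light pushes under 8 N may leave it too loose.
- tap_block_center (a point): Centre of the loose tapping block: light wood with black rubber end faces, 50 (x) x 110 (y) x 50 mm high, about 0.25 kg, lying on the bench left of the wedging board, long axis y; strikes with either end. Grasp it from above across its 50 mm width. It lies at one of two places; a plain wooden offcut lies at the other.
- offcut: Bystander: plain wooden offcut, 60 x 85 x 32 mm, lying left of the wedging board at the other of the tapping block's two places. Origin on the bench under it.
- spare_wedge: Bystander: small dark spare wedge, 110 mm long, 10 to 26 mm wide, 22 mm high, lying on the bench far left of the wedging board. Origin on the bench under it.
Things that resemble listed ones, but are neither listed nor needed, are in the scene too. What is shaped like the part that bears tap_block_center but blue or turquoise is not meant.

How it is judged (in metres and radians):
On the way, in this order (a step that is already met when the one before it is completed fails the run):
1. the tapping block touches the wedge (contact force between tap_block and wedge above 0.3 N).
2. the wedge is in to where it binds and presses on the rail and the tapered cleat (y of wedge_center in the frame of jig between -0.01 and 0.026 m and z of wedge_center in the frame of jig below 0.031 m and contact force between wedge and rail above 6 N and contact force between wedge and jig above 6 N and x of rail_center in the frame of jig above 0.0375 m), for 0.1 s.
At the end, for the whole second after the job is handed in: Wedge centre at -10 to 26 mm along the board's y (it binds near 20), pressing on rail and wedging board with over 6 N each; rail flat, square within 0.04 rad, within 2.5 mm of the fence; tapping block off the wedge, lying on the bench (centre below 31 mm); all at rest (all of step 2 and z of rail_center in the frame of jig below 0.0285 m and angle between the y axis of rail_center and the y axis of jig, either way round below 0.04 rad and contact force between tap_block and wedge below 0.1 N and height (world z) of tap_block_center below 0.031 m and linear speed of each of wedge, rail below 0.01 m/s and linear speed of tap_block below 0.02 m/s); the robot touches nothing.
It fails at once if the fingers or the arm push the wedge (contact force between any of the fingers, the arm and wedge above 1 N).
It fails at once if the rail is lifted off the wedging board (z of rail_center in the frame of jig above 0.04 m).
It fails at once if the offcut or the spare wedge is moved more than 40 mm (distance of any of offcut, spare_wedge from where it was at the start of the episode above 0.04 m).
It also fails if it takes over 51 s, if anything falls off the work surface, if the arm or the gripper's body presses on something with over 40 N, if the wrist force passes 120 N, or if a joint passes its speed limit or range.

## Working session

There is one attempt and no reset: what is moved stays moved. The work goes in short steps, each a Python script; the robot and the scene stay as the last script left them, time stands still between calls to the robot, and variables do not carry over. Pictures are saved under pics/ and viewed, at most 10 in all, crops included, and the job is handed in when it is done.

```bash
mkdir -p pics; cat > h.py <<'E'
import numpy as np, cv2
from station import r
def snap(n,fn=None):
    s=r.snapshot(n)
    if fn: cv2.imwrite('pics/'+fn,s['frame'][:,:,::-1])
    s['K']=np.array([[s['fx'],0,s['cx']],[0,s['fy'],s['cy']],[0,0,1.]]);s['d']=np.array(s['dist_coeffs'],float)
    s['R']=np.array(s['R']);s['t']=np.array(s['t']);return s
def ray(s,uv,z):
    p=cv2.undistortPoints(np.array(uv,float).reshape(-1,1,2),s['K'],s['d']).reshape(-1,2)
    d=np.c_[p,np.ones(len(p))]@s['R']; c=-s['R'].T@s['t']
    return c+d*((z-c[2])/d[:,2])[:,None]
def proj(s,X):
    return cv2.projectPoints(np.array(X,float).reshape(-1,1,3),cv2.Rodrigues(s['R'])[0],s['t'],s['K'],s['d'])[0].reshape(-1,2)
E
python3 - <<'E'
from h import *
a=snap('scene');b=snap('side');
im=np.hstack([a['frame'],b['frame']])[:,:,::-1]
cv2.imwrite('pics/a.png',a['frame'][:,:,::-1]);cv2.imwrite('pics/b.png',b['frame'][:,:,::-1])
for s in(a,b):print(-s['R'].T@s['t'],s['R'][2])
print(r.sense())
E
```

```text
[1.28730782 0.17039118 0.86468086] [-0.67238926 -0.04324369 -0.73893347]
[0.37814417 0.71814845 0.66631062] [ 0.18255099 -0.68760981 -0.70275735]
{'clock': 0.1, 'joints': array([-8.04235411e+01,  5.25943101e+00,  7.05730139e+01, -1.98738212e-03,
        1.04267962e+02, -3.24948365e+00]), 'joint_vel': array([-0.06726608, -0.12424501, -0.32650685,  0.03243064,  0.06701472,
        0.05395914]), 'joint_torque': array([ 3.26252331e-03, -4.47856700e+01, -4.07569349e+01,  7.01466878e-02,
        2.84685631e-02, -1.06202028e-04]), 'tcp_pos': array([ 0.13318761, -0.58508705,  0.40363241]), 'orientation': array([-1.79899646e+02, -3.76757705e-03,  1.28254511e+01]), 'contact_force': array([ 0.17891519, -0.34162696, -0.80102639]), 'torque': array([-0.00762831,  0.03336205,  0.00780624]), 'gripper_force': 0.0, 'opening': 0.0875488261222083}
```

View pics/a.png

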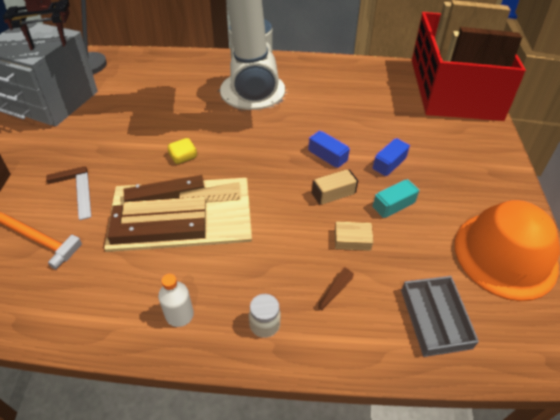

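View pics/b.png

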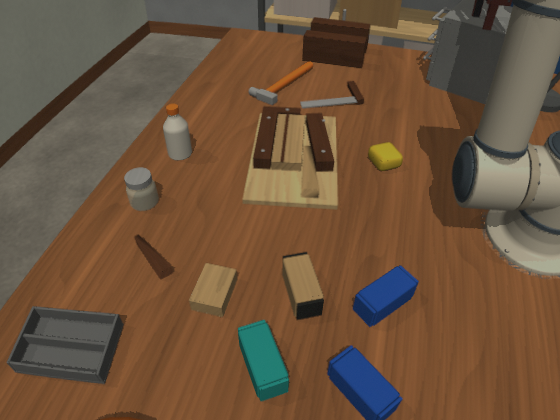

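The scene view shows the board at about (180,213), the tapping block with black ends at (335,187), the offcut at (353,236) and the spare wedge at (335,288). In the side view the block is at (302,284) and the wedge's thick end at (310,190). Next I'll get coarse positions and move the wrist camera over.

```bash
python3 - <<'E'
from h import *
b=snap('side');a=snap('scene')
np.set_printoptions(precision=4,suppress=True)
print('board',ray(b,[(258,115),(338,116),(338,202),(247,200)],.012)[:,:2])
print('board scene',ray(a,[(118,186),(248,179),(251,241),(106,247)],.012)[:,:2])
print('block top',ray(b,[(283,258),(306,253),(322,299),(297,306)],.05)[:,:2])
print('block scene',ray(a,[(335,182)],.05)[:,:2])
print('offcut,spare',ray(b,[(216,284),(155,257)],.03)[:,:2])
print('wedge head top',ray(b,[(302,190),(318,191)],.04)[:,:2])
c=snap('wrist');print(-c['R'].T@c['t'],c['R']); print(r.sense()['tcp_pos'])
E
```

```text
board [[ 0.6893 -0.2603]
 [ 0.4788 -0.3136]
 [ 0.425   0.0219]
 [ 0.6157  0.0671]]
board scene [[ 0.4845 -0.2998]
 [ 0.4305  0.0382]
 [ 0.6343  0.0693]
 [ 0.6822 -0.2672]]
block top [[0.4939 0.2319]
 [0.4566 0.2099]
 [0.4098 0.2998]
 [0.4467 0.3237]]
block scene [[0.4605 0.2627]]
offcut,spare [[0.5968 0.3041]
 [0.7285 0.2773]]
wedge head top [[0.5027 0.0353]
 [0.4694 0.0294]]
[ 0.2116 -0.5681  0.3831] [[ 0.2227 -0.9749 -0.0012]
 [-0.9318 -0.2132  0.2938]
 [-0.2867 -0.0643 -0.9559]]
[ 0.1332 -0.5851  0.4041]
```

```bash
python3 - <<'E'
import cv2
im=cv2.imread('pics/b.png')[90:330,180:400]
cv2.imwrite('pics/c.png',cv2.resize(im,None,fx=2.5,fy=2.5,interpolation=cv2.INTER_CUBIC))
E
```

```text
(no output)
```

View pics/c.png

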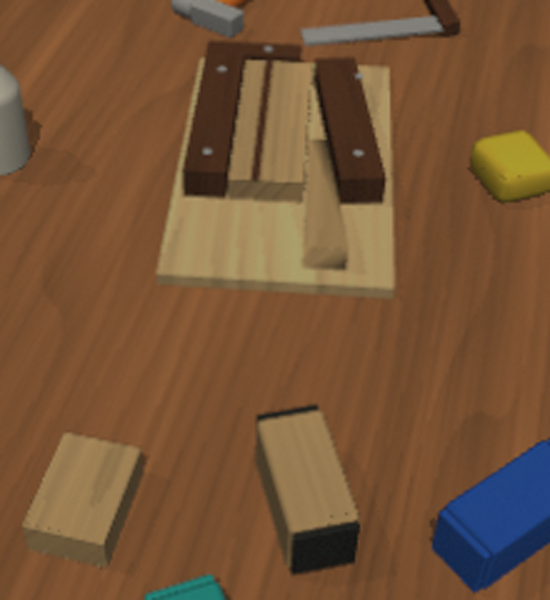

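The enlarged crop confirms the layout: the wedge head sticks out over the bare base (crop (325,250)) and the block is yawed about 27° (crop (308,490)). The board's yaw is about 10°. Next come wrist views over the wedge and over the block.

```bash
python3 - <<'E'
from h import *
import pickle
r.reach([.495,.02,.40],[180,0,100]); w=snap('wrist','w1.png'); print(r.sense()['clock'])
r.reach([.452,.266,.35],[180,0,117.5]); k=snap('wrist','w2.png')
pickle.dump((w,k),open('w.pkl','wb'))
s=r.sense();print(s['clock'],s['tcp_pos'],s['orientation'],w['fx'])
cv2.imwrite('pics/w12.png',cv2.resize(np.hstack([w['frame'],k['frame']])[:,:,::-1],(800,300)))
E
```

```text
2.8
3.85 [0.4526082  0.26489697 0.35050226] [1.79959582e+02 3.23385245e-02 1.17382939e+02] 377.8515103492629
```

View pics/w1.png

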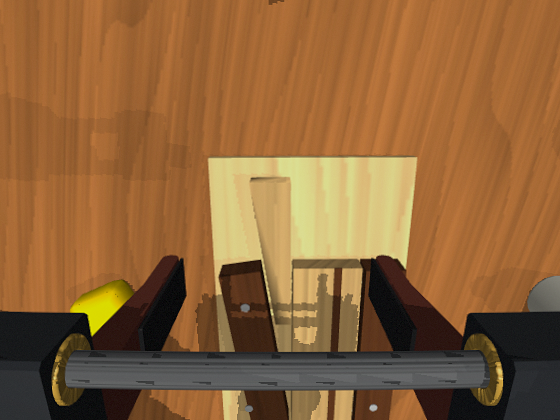

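View pics/w2.png

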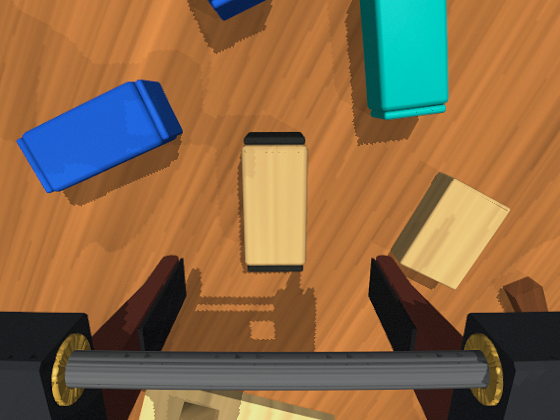

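Wrist view 1 shows the base corners at (208,157) and (416,156), the wedge's head edge at (250,180)–(290,178), and the cleat ends at row 261. Wrist view 2 shows the block's wooden top at (243,145)–(305,265) and the offcut clear on the right at (455,230).

```bash
python3 - <<'E'
from h import *
import pickle
np.set_printoptions(precision=4,suppress=True)
w,k=pickle.load(open('w.pkl','rb'))
B=ray(w,[(208,157),(416,156)],.012)[:,:2];x=B[1]-B[0];print(B,np.linalg.norm(x),'yaw',np.degrees(np.arctan2(x[1],x[0])))
a=np.arctan2(x[1],x[0]);Rj=np.array([[np.cos(a),-np.sin(a)],[np.sin(a),np.cos(a)]])
o=B.mean(0)-Rj@[.0225,.178];print('origin',o)
f=lambda p:(p-o)@Rj
print('wedge head',ray(w,[(250,180),(290,178)],.04)[:,:2],f(ray(w,[(250,180),(290,178),(291,255)],.04)[:,:2]))
print('rail end',f(ray(w,[(292,261),(362,261)],.037)[:,:2]),'cleat',f(ray(w,[(221,265),(263,261)],.042)[:,:2]))
T=ray(k,[(243,145),(305,145),(305,265),(245,265)],.05)[:,:2]
y=(T[0]+T[1]-T[2]-T[3])/2;print(T,T.mean(0),'yaw',np.degrees(np.arctan2(-y[0],y[1])),np.linalg.norm(y),np.linalg.norm(T[1]-T[0]))
E
```

```text
[[0.424  0.0326]
 [0.6239 0.069 ]] 0.20313415792369555 yaw 10.319298602716232
origin [ 0.5337 -0.1284]
wedge head [[0.4688 0.0232]
 [0.5045 0.0314]] [[-0.0367  0.1608]
 [-0.0001  0.1624]
 [ 0.0012  0.0863]]
rail end [[0.0023 0.0786]
 [0.0715 0.0781]] cleat [[-0.0672  0.077 ]
 [-0.0261  0.081 ]]
[[0.4079 0.2954]
 [0.4483 0.3164]
 [0.4945 0.232 ]
 [0.4515 0.2097]] [0.4505 0.2634] yaw 27.824829744143933 0.09616410409181131 0.04551171609638434
```

```bash
python3 - <<'E'
from h import *
import pickle
np.set_printoptions(precision=4,suppress=True)
yw=117.8
r.reach([.4505,.2634,.27],[180,0,yw]); r.servo_line([.4505,.2634,.190],speed=.12)
r.grab(40); r.wait(.2); s=r.sense();print(s['opening'],s['gripper_force'],s['tcp_pos'],s['contact_force'])
r.servo_line([.4505,.2634,.26])
a=np.radians(10.3);Rj=np.array([[np.cos(a),-np.sin(a)],[np.sin(a),np.cos(a)]]);o=np.array([.5337,-.1284])
p=o+Rj@[-.016,.178+.055]   # face ~20 mm before head
r.reach([*p,.26],[180,0,100.3]); r.servo_line([*p,.190+.017],speed=.1)
s=r.sense();print(s['clock'],s['tcp_pos'],s['orientation'],s['contact_force'],s['opening'])
b=snap('side','d0.png');cv2.imwrite('pics/d.png',cv2.resize(b['frame'][100:260,200:400,::-1],None,fx=3,fy=3,interpolation=cv2.INTER_CUBIC))
E
```

```text
0.04957706604552527 40.00017821788788 [0.4506 0.2634 0.1901] [1.3996 1.1097 0.7789]
7.9667 [0.4764 0.0983 0.2073] [179.9781  -0.0028 100.338 ] [ 0.1255 -1.1757 -2.4985] 0.05008660887551819
```

View pics/d.png

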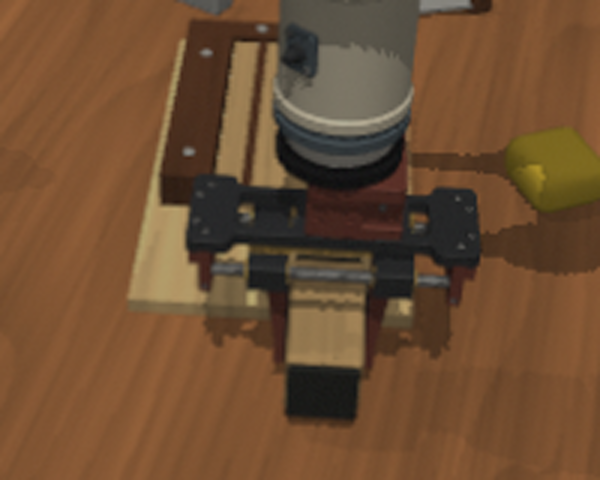

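The block is held squarely, aligned with the wedge and just above the base. Now I'll push along −y while watching the force.

```bash
cat > push.py <<'E'
from h import *
import sys
a=np.radians(10.3);Rj=np.array([[np.cos(a),-np.sin(a)],[np.sin(a),np.cos(a)]]);o=np.array([.5337,-.1284])
def F(): 
    s=r.sense();return (s['contact_force'][:2]@Rj),(s['tcp_pos'][:2]-o)@Rj
def push(y0,step,ymin,fmax,speed,n=60):
    y=y0;f0=F()[0][1]
    for i in range(n):
        y-=step
        r.servo_line([*(o+Rj@[-.016,y]),.207],speed=speed)
        f,p=F();print('%.4f %.4f  F %.1f %.1f'%(y,p[1],f[0],f[1]))
        if f[1]-f0>fmax or y<ymin:break
    return y
E
python3 - <<'E'
from push import *
y=push(.233,.008,.175,6,.06)
y=push(y,.002,.140,16,.03)
print(r.sense()['clock'],y,r.sense()['contact_force'],r.sense()['opening'])
E
```

```text
0.2250 0.2245  F 0.2 0.4
0.2170 0.2166  F -0.0 0.6
0.2090 0.2086  F 0.1 0.2
0.2010 0.2006  F -0.2 0.4
0.1930 0.1927  F -0.6 0.2
0.1850 0.1846  F -0.5 0.5
0.1770 0.1766  F 0.7 -0.4
0.1690 0.1686  F -0.1 -0.2
0.1670 0.1669  F 0.2 0.7
0.1650 0.1649  F -0.7 -0.5
0.1630 0.1631  F 1.8 1.6
0.1610 0.1610  F 1.0 2.4
0.1590 0.1589  F 0.6 2.1
0.1570 0.1568  F 1.4 2.2
0.1550 0.1549  F 1.3 3.4
0.1530 0.1530  F 2.5 2.4
0.1510 0.1510  F 2.1 4.0
0.1490 0.1502  F 0.2 10.8
0.1470 0.1495  F -1.0 17.7
13.0333 0.14699999999999994 [-4.12890639 17.26085741  2.41843025] 0.04974107176606489
```

It binds as expected, with the head at about 94 mm. A few more firm pushes, then back off, lay the block down and check.

```bash
python3 - <<'E'
from push import *
for k in range(3):
    r.servo_line([*(o+Rj@[-.016,.156]),.207],speed=.06)
    r.servo_line([*(o+Rj@[-.016,.150]),.207],speed=.06)
    y=push(.150,.0012,.143,17,.03)
    r.wait(.2); print(F())
r.servo_line([*(o+Rj@[-.016,.20]),.207],speed=.12)
r.servo_line([*(o+Rj@[-.016,.20]),.26],speed=.15)
w=snap('wrist')
r.reach([.4505,.2634,.26],[180,0,117.8]); r.servo_line([.4505,.2634,.1915],speed=.08)
print(r.sense()['contact_force'])
r.let_go();r.servo_line([.4505,.2634,.30],speed=.15)
b=snap('side','e0.png');cv2.imwrite('pics/e.png',cv2.resize(b['frame'][90:330,180:400,::-1],None,fx=2.5,fy=2.5,interpolation=cv2.INTER_CUBIC))
print(r.sense()['clock'])
E
```

```text
0.1488 0.1499  F -0.7 12.4
0.1476 0.1494  F -1.9 15.8
0.1464 0.1490  F -3.0 20.4
0.1452 0.1486  F -2.7 24.8
(array([-3.07599453, 24.26442536]), array([-0.016116  ,  0.14861773]))
0.1488 0.1498  F -1.7 11.9
0.1476 0.1494  F -1.8 17.1
0.1464 0.1489  F -2.1 20.9
0.1452 0.1485  F -2.7 24.7
0.1440 0.1481  F -3.7 28.8
(array([-3.55889027, 30.35089873]), array([-0.01597983,  0.14810582]))
0.1488 0.1497  F -0.5 12.7
0.1476 0.1492  F -1.8 15.5
0.1464 0.1488  F -2.1 21.1
0.1452 0.1484  F -3.4 24.7
(array([-2.70352665, 24.25549111]), array([-0.01598683,  0.14842511]))
[-0.68312297 -0.57024999 -2.18936308]
23.2833
```

View pics/e.png

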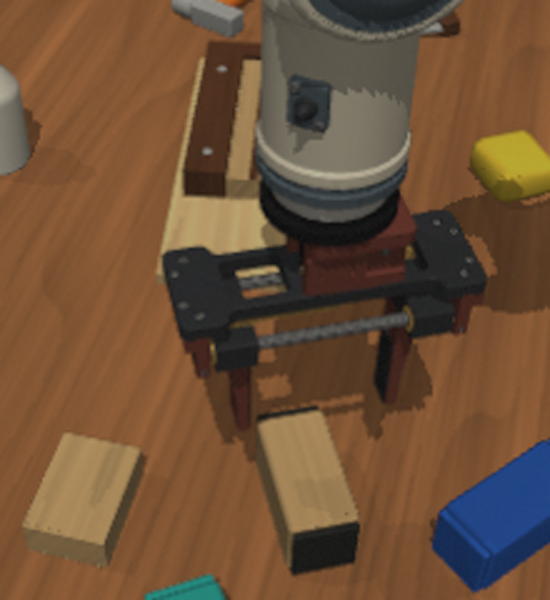

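The block is back on the bench at crop (308,490), and the offcut hasn't moved. I'll clear the arm and check the wedge and rail.

```bash
python3 - <<'E'
from h import *
r.reach([.495,.02,.40],[180,0,100.3]); w=snap('wrist')
r.reach([.30,.30,.40],[180,0,135]); b=snap('side')
A=cv2.resize(w['frame'][140:330,180:440],(520,380));B=cv2.resize(b['frame'][95:220,235:350],(350,380))
cv2.imwrite('pics/f.png',cv2.resize(np.hstack([A,B])[:,:,::-1],(796,348)))
print(r.sense()['clock'])
E
```

```text
25.7083
```

View pics/f.png

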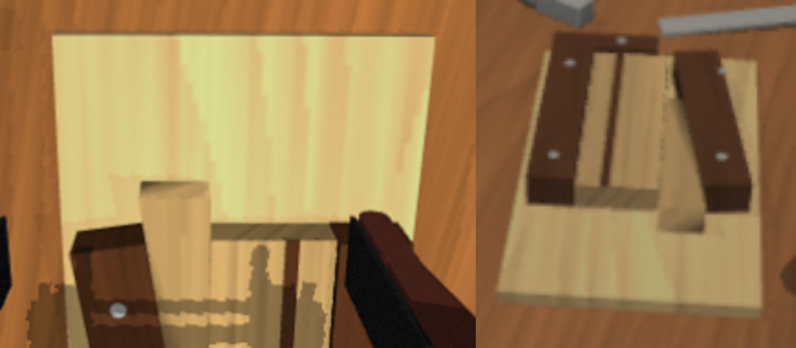

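Both views show the wedge jammed between rail and cleat, with its head about 20–25 mm outside the mouth (left pane (175,185)). The rail is tight against the fence.

```bash
python3 -c "
from station import r
r.wait(.3);print(r.hand_in())"
```

```text
the job is handed in; nothing more can be done
None
```

I handed the job in at about 26 s with the wedge jammed by pushes of roughly 20–30 N (above the suggested 12–20 N), the rail looking tight against the fence, and the tapping block back on the bench; the judge returned no verdict, and I did not look at the spare wedge again.

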